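# Function test of a packing conveyor's mushroom stop

### The job

Test the packing conveyor's stop: press the big mushroom button in until it latches and stays down, then twist it clockwise by pushing sideways on a fin of its head until the latch lets go and the head comes back up by itself. Then press the small round restart button on the other box fully in and let it come out again. Leave the tin, the carton and the tape roll where they stand.

Things in the scene. Friction and masses are not known exactly. Their poses are not given: they have to be found in the camera images.
- stop_box: fixed grey box of the stop button, 110 x 110 mm, 50 mm high, with a 68 mm steel collar 12 mm high on top; origin at the centre of its underside on the table, z up; it stands to the left or right and turned
- stop_top (a point): centre of the flat top of the grey mushroom head (92 mm diameter, 22 mm thick; the middle 46 mm is free to press). Moves and turns with the head: z up, x points to fin a. 98 mm above the table when out, about 87 mm when latched. Two opposite fins stand on the top, 23 to 39 mm from the axis, 16 mm high: one upright push face each, the back sloping down over 22 mm, so they cannot be pinched
- stop_fin_a (a point): centre of fin a's upright push face, 31 mm from the axis, 8 mm above the head's flat top. Axes as stop_top; the face looks to +y (free space there) and is pushed towards -y, clockwise about the head's axis seen from above
- stop_fin_b (a point): centre of fin b's upright push face, opposite fin a, 31 mm from the axis, 8 mm above the flat top. Axes as stop_top; the face looks to -y (free space there) and is pushed towards +y, clockwise about the head's axis. Either fin does
- stop_press (a joint): how far the mushroom head is pressed in, m: 0 = out, 0.0135 = hard stop. Pressed past 0.0125 with the head not turned, it latches and then stays at about 0.011. Pressing takes about 4 N at first and up to 15 N; a spring pushes it out again once the latch is released
- stop_turn (a joint): clockwise turn of the head seen from above, rad: 0 = rest, 0.85 = stop. The latch lets go at about 0.5 to 0.6; the head then springs up 11 mm, or until it meets a fingertip above it. A weak spring (0.04 to 0.1 N m) turns it back to 0 when the fin is let go
- restart_box: fixed grey box of the restart button, 90 x 90 mm, 50 mm high; origin at the centre of its underside on the table; the two boxes may change sides
- restart_top (a point): centre of the top of the restart button, a plain flat grey round push button of 40 mm diameter in a 56 mm round steel surround on the restart box; top 72 mm above the table, z up
- restart (a joint): how far the restart button is pressed, m: 0 = out, 0.006 = fully in, which takes about 5 N; it springs back and does not latch
- tin: loose closed food tin, 60 mm diameter, 95 mm high, upright; origin at the centre of its underside
- carton: loose small cardboard carton, 55 x 85 mm, 40 mm high; origin at the centre of its underside
- tape_roll: loose tape roll lying flat, 84 mm outside and 72 mm inside diameter, 45 mm high; origin at the centre of its underside
Not all that is in view belongs to the job. Leave any blue look-alike of the stop_box alone.

How it is judged (in metres and radians):
On the way, in this order (a step that is already met when the one before it is completed fails the run):
1. the mushroom head is pressed in to the latch (more than 10 mm) (value of joint stop_press above 0.01 m), for 0.2 s.
2. the head is twisted clockwise by more than 0.35 rad while it is still down (more than 5 mm) (value of joint stop_turn above 0.35 rad and value of joint stop_press above 0.005 m).
3. the latch has let go: the head is out (under 2 mm) and turned back (under 0.1 rad) (value of joint stop_press below 0.002 m and value of joint stop_turn below 0.1 rad), for 0.2 s.
4. the restart button is pressed fully in (more than 4.5 mm) (value of joint restart above 0.0045 m).
At the end, for the whole second after the job is handed in: The mushroom head is out (within 2 mm) and turned back (within 0.1 rad), the restart button is out (within 1.5 mm), and the tin, the carton and the tape roll stand at rest within 25 mm of where they were (all of step 3 and value of joint restart below 0.0015 m and distance of each of tin, carton, tape_roll from where it was at the start of the episode below 0.025 m and angle between each of tin, carton, tape_roll's own z axis and vertical below 0.2 rad and linear speed of each of tin, carton, tape_roll below 0.02 m/s); the robot touches nothing.
It fails at once if the tin is lifted, pushed away or tipped (raised 10 mm, moved 25 mm or tilted 0.4 rad) (height (world z) of tin above 0.01 m or distance of tin from where it was at the start of the episode above 0.025 m or angle between tin's own z axis and vertical above 0.4 rad).
It fails at once if the small carton is lifted, pushed away or tipped (raised 10 mm, moved 25 mm or tilted 0.4 rad) (height (world z) of carton above 0.01 m or distance of carton from where it was at the start of the episode above 0.025 m or angle between carton's own z axis and vertical above 0.4 rad).
It fails at once if the tape roll is lifted, pushed away or tipped (raised 10 mm, moved 25 mm or tilted 0.4 rad) (height (world z) of tape_roll above 0.01 m or distance of tape_roll from where it was at the start of the episode above 0.025 m or angle between tape_roll's own z axis and vertical above 0.4 rad).
It also fails if it takes over 58 s, if anything falls off the work surface, if the arm or the gripper's body presses on something with over 40 N, if the wrist force passes 120 N, or if a joint passes its speed limit or range.

### The arm

A 6-joint arm with a two-finger parallel gripper is mounted at the origin on the work surface. World frame = base frame: x ahead of the robot, y to its left, z up, the work surface at z = 0. Lengths are in mm, angles in rad, forces in N, time in s.
With the tool pointing down it reaches from about 400 to 925 mm from the base axis. Payload 12.5 kg.
Tool frame: the origin (TCP) lies where the fingers leave the gripper's body, on its centre line; the fingertips stand 78 mm ahead of it and the grasp point (between the pads) lies 59 mm ahead of it; z points along the fingers, y is the direction in which the jaws open and shut (so a half turn about z gives the same grasp; the last joint's range is limited). The gripper opens to 95 mm and grips with 3 to 60 N. Pads are 20 mm wide; open, the fingers measure 119 mm over their backs; the gripper's body (75 mm by 180 mm) begins 59 mm behind the grasp point.
Start: joints at [1.229, 0.491, 1.559, -0, 1.092, -0.106], TCP at [145.992, 607.72, 292.261] pointing down, gripper open.
Joint ranges: [-3.1, 3.1], [-0.84, 2.19], [0.05, 2.79], [-1.13, 4.28], [0.06, 2.93], [-2.69, 2.69]. Speed limits (rad/s): [2.22, 2.22, 2.79, 3.14, 3.14, 3.14].

### API

Orientations are given as [roll, pitch, yaw] about the fixed x, y, z axes, in that order (R = Rz(yaw) Ry(pitch) Rx(roll)).
In Python, from cell import env, viewer, ticket, search_frame gives the robot as it stands.
- The arm moves only by the shell command python3 -m inch 'ROWS'. ROWS is a JSON object of lists of equal length, an entry for each row: "hand": the opening, from 0 (shut) to 1 (fully open); "delta_pos": the shift along the tool's x, y, z in cm, a list of three; "turn": the turn about the tool's z in rad. A call has 1 to 20 rows; each row shifts and turns the commanded pose from where the row before left it, along the tool's axes as they then stand; what a row does not reach is not made up. A row lasts 1/10 s, in which the tool goes at most 50 mm and 8.59 degrees, less where a joint would pass 70% of its speed; a pose out of reach is approached as far as the arm can. A call is refused whole if a number of a shift passes 5 or a number of a turn 0.15, either way. A call with a gripper value outside its range is refused whole. The fingers move at their own pace and stop on an object; the grip force is fixed at half the most. Time passes only in rows, so rows that do not move let the fingers close. It gives the time, the measured TCP pose, the force and the opening at its end, in the units of the state.
- env.state(): the state, without advancing time (a new reading comes with each control period).
- viewer.read_camera(name): name is "side" or "top" or "wrist"; returns (picture, depth): 384x512x3 uint8, blue, green, red; 384x512 float32, mm along the optical axis (not along the pixel's ray), 0 where there is no reading.
- viewer.get_calibration(name): a dict with "fx", "fy", "cx", "cy" (pixels), "T" (4x4, takes a point from camera to world coordinates). Camera axes: x right, y down, z forward; pixel columns grow to the right and rows downward; lengths in mm; the calibration is good to about 2 mm. A picture is of the moment at which its call begins: read the wrist's pose just before it. get_calibration takes no time and is no camera call; for the wrist camera it gives the pose at the moment of the call.
- ticket.job_done(): hands the job in, once; it reports no verdict.
Trained networks look in the newest picture that a camera, given by its name, has taken for a name from the list of things; names that differ only in an ending like _2 or _b are one class to them, and where a whole thing is asked for, a point or a joint stands for the part that bears it (a point fixed in the world has none). Each returns a list of dicts, best first, with "p" (0 to 1); they miss things now and then, are a little off and sometimes report something else, mostly with a low value. They report only what shows in the picture. A call takes as long as a camera call. They do not tell look-alikes from the thing itself.
- search_frame(camera, label): "centre" ([column, row] in pixels, amid what is visible of it).
The state is a dict: "t": time; "joints": joint angles; "qvel": joint speeds; "tau": joint torques, N m; "eef_pos": TCP position; "tcp_rot": TCP orientation; "ft_force": force on the tool from outside, world axes, zero at the start; "moment": the same for the moment, N m; "opening": opening from 0.0 (shut) to 1.0 (fully open).
Only numpy, scipy, OpenCV 4.12 (cv2) and the standard library are available. Lean on these libraries where they do the work, as an engineer would, in place of code of your own. Each camera call takes 0.05 s, during which the arm holds its last target.

## Working session

There is one attempt and no reset: what is moved stays moved. The work goes in short steps, Python scripts to look and compute and a shell command to move; the robot and the scene stay as the last step left them, time stands still between calls to the robot, and variables do not carry over. Pictures are saved under pics/ and viewed, and the job is handed in when it is done.

```bash
ls; mkdir -p pics; python3 - <<'E'
from cell import env, viewer, ticket, search_frame
import cv2
print(env.state())
for c in ["side","top","wrist"]:
    im,d=viewer.read_camera(c); cv2.imwrite(f"pics/{c}0.png",im)
    k=viewer.get_calibration(c); print(c,k)
    for n in ["stop_box","stop_top","stop_fin_a","restart_box","restart_top","tin","carton","tape_roll"]:
        print(c,n,[( [round(float(x)) for x in r["centre"]],round(r["p"],2)) for r in search_frame(c,n)][:4])
E
```

```text
pics
{'t': 0.0, 'joints': array([ 1.22936641e+00,  4.91579381e-01,  1.55943369e+00,  5.42177471e-06,
        1.09167487e+00, -1.05556063e-01]), 'qvel': array([-4.58453153e-04,  1.42610379e-04,  1.30800733e-03,  1.82394186e-05,
        2.97431250e-04,  1.14529027e-03]), 'tau': array([ 5.43871956e-04, -6.12640285e+01, -2.58179462e+01,  6.93102856e-02,
        4.82839916e-02, -1.59831447e-04]), 'eef_pos': array([145.95961094, 607.56912915, 291.65480717]), 'tcp_rot': array([-3.14050397e+00, -1.20181275e-04,  2.90571623e+00]), 'ft_force': array([-0.06895619,  0.66449557,  0.46155294]), 'moment': array([-0.02421739,  0.00713114,  0.03566649]), 'opening': 1.0037716270717545}
side {'fx': 426.61159877093735, 'fy': 426.61159877093735, 'cx': 261.48342439978245, 'cy': 194.8092001950918, 'T': array([[ 9.19332515e-01, -2.82913837e-01,  2.73473011e-01,
         2.91665697e+02],
       [-3.93191542e-01, -6.87193042e-01,  6.10873256e-01,
        -7.48464362e+02],
       [ 1.51042535e-02, -6.69122922e-01, -7.42998235e-01,
         9.30455811e+02],
       [ 0.00000000e+00,  0.00000000e+00,  0.00000000e
[... 1203 characters left out ...]
n [([174, 165], 0.87)]
top tape_roll [([253, 153], 0.59), ([290, 245], 0.36), ([165, 216], 0.27)]
wrist {'fx': 326.22116298421014, 'fy': 326.22116298421014, 'cx': 256.86437005691204, 'cy': 189.9136801901709, 'T': array([[ 2.33628305e-01,  9.42848164e-01,  2.37602935e-01,
         7.88565373e+01],
       [ 9.72325346e-01, -2.26265757e-01, -5.81999061e-02,
         6.23236161e+02],
       [-1.11226651e-03,  2.44624502e-01, -9.69617252e-01,
         3.84074474e+02],
       [ 0.00000000e+00,  0.00000000e+00,  0.00000000e+00,
         1.00000000e+00]])}
wrist stop_box []
wrist stop_top []
wrist stop_fin_a []
wrist restart_box []
wrist restart_top []
wrist tin []
wrist carton []
wrist tape_roll []
```

View pics/side0.png

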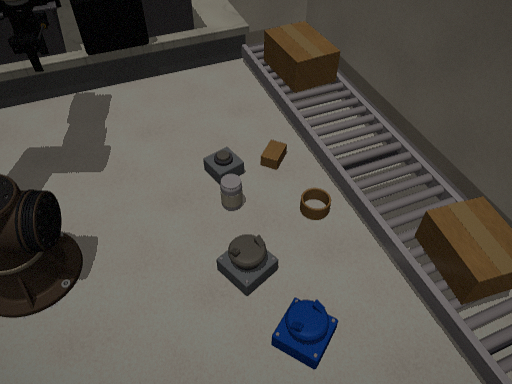

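View pics/top0.png

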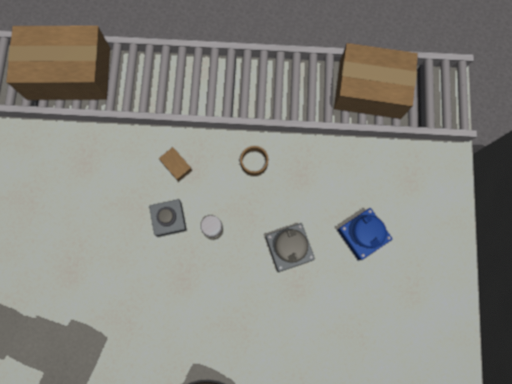

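The side view shows the grey stop at (248,255), the blue look-alike at (306,330), restart at (223,160), the tin at (231,192) and the tape at (315,203). In the top view the stop is at (291,245), restart at (167,217) and the tin at (211,227). Next I'll measure them with depth.

```bash
cat > h.py <<'E'
from cell import env, viewer, ticket, search_frame
import cv2, numpy as np
def cloud(c):
    im,d=viewer.read_camera(c); k=viewer.get_calibration(c)
    v,u=np.indices(d.shape); 
    P=np.stack([(u-k["cx"])/k["fx"]*d,(v-k["cy"])/k["fy"]*d,d,np.ones_like(d)],-1)@k["T"].T
    P[d==0]=np.nan
    return im,d,P[...,:3]
def proj(c,p):
    k=viewer.get_calibration(c); q=np.linalg.inv(k["T"])@np.r_[p,1]
    return k["fx"]*q[0]/q[2]+k["cx"],k["fy"]*q[1]/q[2]+k["cy"]
E
python3 - <<'E'
from h import *
np.set_printoptions(precision=1,suppress=True)
for c,rs in [("top",dict(stop=(255,330,215,280),rst=(140,195,190,245),tin=(190,230,205,245),carton=(150,200,140,190),tape=(230,275,140,180))),("side",dict(stop=(205,290,220,300),rst=(195,250,140,188)))]:
    im,d,P=cloud(c)
    for n,(a,b,e,f) in rs.items():
        Q=P[e:f,a:b].reshape(-1,3); Q=Q[~np.isnan(Q[:,0])]
        z=Q[:,2]; print(c,n,len(Q),"h>15 mean",Q[z>15].mean(0),"max",z.max(), np.histogram(z,bins=range(0,130,6))[0])
        for lo,hi in ((42,56),(65,80),(90,103),(104,125)):
            S=Q[(z>lo)&(z<hi)]
            if len(S)>3: print("   ",lo,hi,len(S),S.mean(0),S.min(0),S.max(0))
    a,b,e,f=rs["stop"]; cv2.imwrite(f"pics/{c}_stop.png",cv2.resize(im[e:f,a:b],None,fx=8,fy=8,interpolation=cv2.INTER_CUBIC))
E
```

```text
top stop 4852 h>15 mean [ 493.2 -200.    75.6] max 116.77089361899357 [1229   28    9    9    8    6   14  230  379   22    0    0    0    2
   64  333  391   50   41    4    0]
    42 56 626 [ 490.3 -197.9   48.9] [ 429.3 -271.1   42. ] [ 564.5 -133.9   55.9]
    90 103 740 [ 496.8 -202.9   96.3] [ 453.  -247.3   90. ] [ 539.7 -160.3  102.8]
    104 125 68 [ 494.7 -203.7  109.4] [ 457.3 -216.8  104. ] [ 535.6 -190.   116.8]
top rst 3009 h>15 mean [559.3 146.9  52.3] max 76.51942578532271 [670  27   9  17  24  10  21 252 399  73  90 103  60   0   0   0   0   0
   0   0   0]
    42 56 675 [560.1 148.1  48.8] [509.3  96.5  42.1] [614.2 201.2  56. ]
    65 80 173 [562.  149.7  70.4] [534.3 124.5  65. ] [585.4 173.1  76.5]
top tin 1593 h>15 mean [534.6  16.5  86.3] max 101.01106971462104 [409   9   4   1   4  10   5   7   3   9   6   5  10  33  28 232  65   0
   0   0   0]
    42 56 12 [519.6   6.6  48.9] [509.1 -11.2  44.1] [543.7  32.1  55.5]
    65 80 29 [521.8  10.9  75.7] [509.4 -10.3  65.1] [558.   47.8  79.9]
    90 103 297 [538.9  19.3  94.2] [512.8  -8.2  90. ] [566.3  45.8 101.
[... 569 characters left out ...]
 125  708   49    7    0    0   17
   69  190  635   62   47   23    0]
    42 56 868 [ 490.4 -229.5   50.2] [ 430.3 -274.7   42.2] [ 569.1 -162.    56. ]
    90 103 846 [ 498.  -210.2   97.5] [ 454.6 -251.5   90. ] [ 544.4 -161.5  102.9]
    104 125 101 [ 504.6 -204.9  110.3] [ 459.5 -219.3  104. ] [ 540.8 -187.9  118. ]
side rst 2631 h>15 mean [555.9 108.   60.6] max 100.47334422880806 [943  33  32  30  41  45  54  84 357  49  81  50  64   6  21 134 105   0
   0   0   0]
    42 56 465 [561.3 138.5  50. ] [511.1  92.9  42. ] [617.8 202.4  56. ]
    65 80 125 [563.8 141.4  71.9] [513.    0.7  65.1] [587.4 169.8  79.9]
    90 103 239 [541.6  17.9  95.7] [514.6  -8.2  90.4] [569.3  47.3 100.5]
```

```bash
ls -la pics
```

```text
total 1292
drwxr-xr-x 2 agent agent   4096 Dec  6 13:51 .
drwxr-xr-x 3 agent agent   4096 Dec  6 13:51 ..
-rw-r--r-- 1 agent agent 302362 Dec  6 13:51 side0.png
-rw-r--r-- 1 agent agent 300975 Dec  6 13:51 side_stop.png
-rw-r--r-- 1 agent agent 222041 Dec  6 13:51 top0.png
-rw-r--r-- 1 agent agent 154078 Dec  6 13:51 top_stop.png
-rw-r--r-- 1 agent agent 325709 Dec  6 13:51 wrist0.png
```

View pics/top_stop.png

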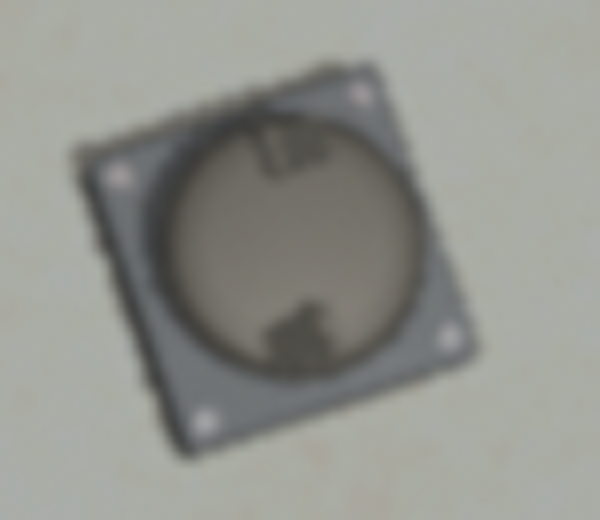

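View pics/side_stop.png

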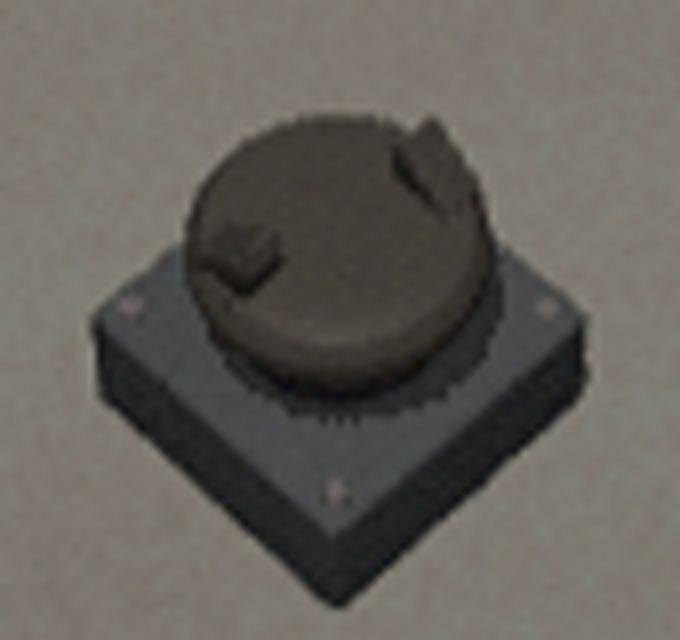

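```bash
python3 -m inch '{"hand":[0,0,0,0,0,0,0,0,0,0,0,0,0,0,0,0,0,0,0,0],"turn":[0,0,0,0,0,0,0,0,0,0,0,0,0,0,0,0,0,0,0,0],"delta_pos":[[-3.8,-2.75,0],[-3.8,-2.75,0],[-3.8,-2.75,0],[-3.8,-2.75,0],[-3.8,-2.75,0],[-3.8,-2.75,0],[-3.8,-2.75,0],[-3.8,-2.75,0],[-3.8,-2.75,0],[-3.8,-2.75,0],[-1.5,-4.3,0],[-1.5,-4.3,0],[-1.5,-4.3,0],[-1.5,-4.3,0],[-1.5,-4.3,0],[-1.5,-4.3,0],[-1.5,-4.3,0],[-1.5,-4.3,0],[-1.5,-4.3,0],[-1.5,-4.3,0]]}'; python3 -m inch '{"hand":[0,0,0],"turn":[0,0,0],"delta_pos":[[0,0,0],[0,0,0],[0,0,0]]}'
```

```text
t: 3.45
eef_pos: [496.5, -203.6, 292.4]
tcp_rot: [3.142, 0.0, 2.906]
ft_force: [0.2, 1.2, -1.1]
opening: 0.007
t: 3.75
eef_pos: [496.5, -200.8, 292.2]
tcp_rot: [3.141, -0.0, 2.906]
ft_force: [-0.9, -0.2, 0.7]
opening: 0.005
```

```bash
python3 - <<'E'
from h import *
np.set_printoptions(precision=1,suppress=True)
s=env.state(); print(s["t"],s["eef_pos"],s["tcp_rot"],s["opening"],s["ft_force"])
im,d,P=cloud("wrist"); cv2.imwrite("pics/w1.png",im)
np.save("w1.npy",P)
for n in ("stop_top","stop_fin_a","stop_fin_b","stop_box"):
    print(n,[([round(float(x)) for x in r["centre"]],round(r["p"],2),P[int(r["centre"][1]),int(r["centre"][0])]) for r in search_frame("wrist",n)][:4])
E
```

```text
3.75 [ 496.5 -200.8  292.2] [ 3.1 -0.   2.9] 0.0051445034995591275 [-0.9 -0.2  0.7]
stop_top [([255, 183], 0.87, array([ 492.9, -203.2,   97. ])), ([61, 295], 0.66, array([ 558.7, -414.9,   97.7]))]
stop_fin_a [([255, 183], 0.92, array([ 493.2, -202.4,   96.7])), ([64, 296], 0.64, array([ 558.9, -412.5,   98.2]))]
stop_fin_b [([255, 183], 0.92, array([ 493.2, -202.4,   96.7])), ([64, 296], 0.64, array([ 558.9, -412.5,   98.2]))]
stop_box [([255, 174], 0.83, array([ 484. , -201.1,   96.7])), ([86, 249], 0.76, array([ 522.1, -381.7,   85. ]))]
```

View pics/w1.png

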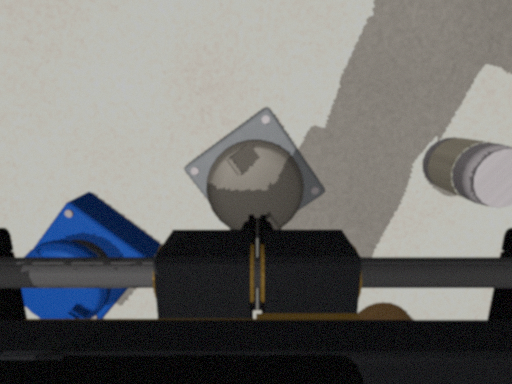

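The head is centred near (255,188), with one fin at (242,160). The other fin is behind the fingers, so I'll shift the camera back to see the whole head.

```bash
python3 -m inch '{"hand":[0,0,0,0],"turn":[0,0,0,0],"delta_pos":[[3,0,0],[3,0,0],[0,0,0],[0,0,0]]}'
python3 - <<'E'
from h import *
np.set_printoptions(precision=1,suppress=True)
s=env.state(); print(s["t"],s["eef_pos"],s["tcp_rot"])
im,d,P=cloud("wrist"); cv2.imwrite("pics/w2.png",im); np.save("w2.npy",P)
cv2.imwrite("pics/w2c.png",cv2.resize(im[150:310,170:350],None,fx=4,fy=4,interpolation=cv2.INTER_CUBIC))
m=(abs(P[...,0]-497)<65)&(abs(P[...,1]+204)<65)
H=m&(P[...,2]>85)&(P[...,2]<120)
c,r=cv2.minEnclosingCircle(P[H][:,:2].astype(np.float32)); print("circ",c,r, P[H].mean(0))
F=m&(P[...,2]>104)&(P[...,2]<120)
for sg in (1,-1):
    Q=P[F]; Q=Q[(Q[:,0]-497)*sg>0]; print(len(Q),Q.mean(0),Q.min(0),Q.max(0))
    T=Q[Q[:,2]>110]; print("top",len(T),T.mean(0))
t=P[m&(P[...,2]>92)&(P[...,2]<102)]; print("flat z",np.median(t[:,2]))
# box
B=P[m&(P[...,2]>44)&(P[...,2]<56)]; print("box",cv2.minAreaRect(B[:,:2].astype(np.float32)))
E
```

```text
t: 4.4
eef_pos: [438.5, -187.4, 292.7]
tcp_rot: [-3.141, 0.001, 2.906]
ft_force: [0.6, -0.5, 0.5]
opening: 0.008
4.4 [ 438.5 -187.4  292.7] [-3.1  0.   2.9]
circ (479.97015380859375, -200.49966430664062) 40.65850830078125 [ 466.9 -197.4   94.9]<stdin>:11: RuntimeWarning: Mean of empty slice.
  ret = um.true_divide(
Traceback (most recent call last):
ValueError: zero-size array to reduction operation minimum which has no identity
```

View pics/w2c.png

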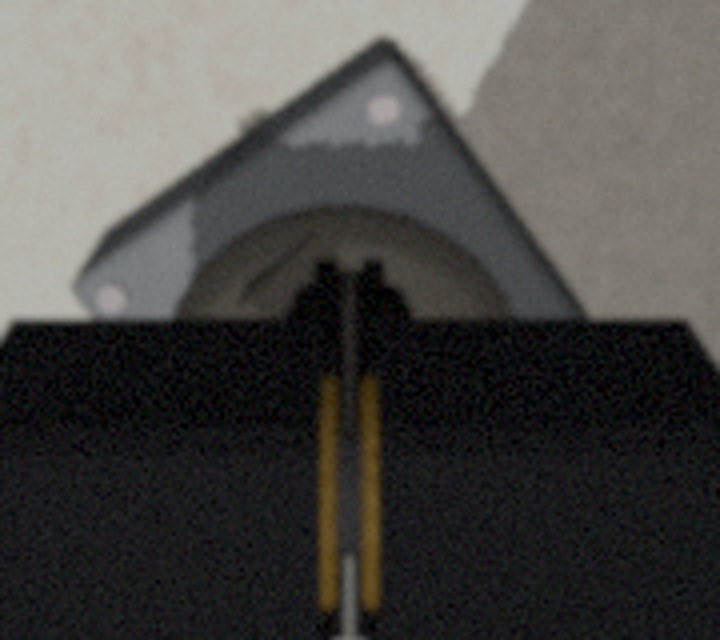

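I moved the wrong way: image-down is +x, and the head slid under the fingers. I'll go to the other side.

```bash
python3 -m inch '{"hand":[0,0,0,0,0],"turn":[0,0,0,0,0],"delta_pos":[[-4,0,0],[-4,0,0],[-4,0,0],[0,0,0],[0,0,0]]}'
python3 - <<'E'
from h import *
np.set_printoptions(precision=1,suppress=True)
s=env.state(); print(s["t"],s["eef_pos"],s["tcp_rot"])
im,d,P=cloud("wrist"); cv2.imwrite("pics/w3.png",im); np.save("w3.npy",P)
cv2.imwrite("pics/w3c.png",cv2.resize(im[60:210,170:350],None,fx=4,fy=4,interpolation=cv2.INTER_CUBIC))
m=(abs(P[...,0]-497)<65)&(abs(P[...,1]+204)<65)
H=m&(P[...,2]>85)&(P[...,2]<120)
c,r=cv2.minEnclosingCircle(P[H][:,:2].astype(np.float32)); print("circ",c,r, P[H].mean(0))
F=m&(P[...,2]>104)&(P[...,2]<120)
for sg in (1,-1):
    Q=P[F]; Q=Q[(Q[:,0]-497)*sg>0]; print(len(Q))
    if len(Q): print(Q.mean(0),Q.min(0),Q.max(0))
    T=Q[Q[:,2]>110]; print("top",len(T),T)
t=P[m&(P[...,2]>92)&(P[...,2]<102)]; print("flat z",np.median(t[:,2]))
B=P[m&(P[...,2]>44)&(P[...,2]<56)]; print("box",cv2.minAreaRect(B[:,:2].astype(np.float32)))
E
```

```text
t: 4.95
eef_pos: [555.8, -215.5, 291.2]
tcp_rot: [3.141, -0.001, 2.907]
ft_force: [-0.1, 0.1, 0.4]
opening: 0.007
4.95 [ 555.8 -215.5  291.2] [ 3.1 -0.   2.9]
circ (499.37322998046875, -204.84246826171875) 45.844635009765625 [ 497.7 -204.4   97.7]
351
[ 530.  -198.7  109.7] [ 520.3 -210.6  104. ] [ 540.2 -189.2  116.4]
top 173 [[ 520.6 -195.8  110.5]
 [ 520.8 -195.   110.3]
 [ 521.  -194.2  110.4]
 [ 520.9 -196.9  112.7]
 [ 521.3 -196.   111.6]
 [ 521.6 -198.6  110.5]
 [ 521.4 -197.9  114.3]
 [ 521.8 -197.   112.7]
 [ 521.9 -196.2  113.3]
 [ 522.2 -195.4  111.9]
 [ 522.1 -199.6  111.4]
 [ 522.3 -198.8  112. ]
 [ 522.3 -198.   113.3]
 [ 522.5 -197.2  113. ]
 [ 522.7 -196.4  112.9]
 [ 522.8 -195.6  113.9]
 [ 523.3 -194.8  111.3]
 [ 522.9 -200.6  110.7]
 [ 522.8 -199.8  112.4]
 [ 523.1 -199.   111.7]
 [ 522.7 -198.2  116.4]
 [ 523.3 -197.4  113.2]
 [ 523.5 -196.6  113.3]
 [ 523.7 -195.8  113.1]
 [ 523.9 -195.   113.4]
 [ 523.3 -202.5  110.3]
 [ 523.4 -201.6  111. ]
 [ 523.7 -200.8  110.4]
 [ 523.6 -200.   112.4]
 [ 524.  -199.2  111.2]
 [ 524.1 -198.4  112. ]
 [ 524.1 -197.6  113.4]
 [ 
[... 7648 characters left out ...]
-214.1  114.2]
 [ 475.3 -213.3  113.4]
 [ 475.4 -212.6  113.2]
 [ 475.7 -211.7  114.5]
 [ 475.8 -211.   113.2]
 [ 476.  -210.3  112.9]
 [ 476.1 -209.6  111. ]
 [ 475.5 -215.3  110.1]
 [ 475.8 -214.4  112.4]
 [ 476.  -213.5  113.8]
 [ 476.1 -212.8  112.6]
 [ 476.4 -211.9  114.8]
 [ 476.5 -211.3  112.2]
 [ 476.7 -210.5  113. ]
 [ 476.  -216.2  110.2]
 [ 476.4 -214.7  110.3]
 [ 476.7 -213.8  112.5]
 [ 476.9 -212.9  113.7]
 [ 477.1 -212.2  113. ]
 [ 477.2 -211.5  112. ]
 [ 477.2 -214.8  111.2]
 [ 477.7 -213.1  113.6]
 [ 477.9 -215.   110.4]
 [ 478.1 -214.3  110.6]]
flat z 97.15585728410008
box ((499.30316162109375, -205.05392456054688), (110.1482162475586, 110.19322204589844), 21.97679901123047)
```

View pics/w3c.png

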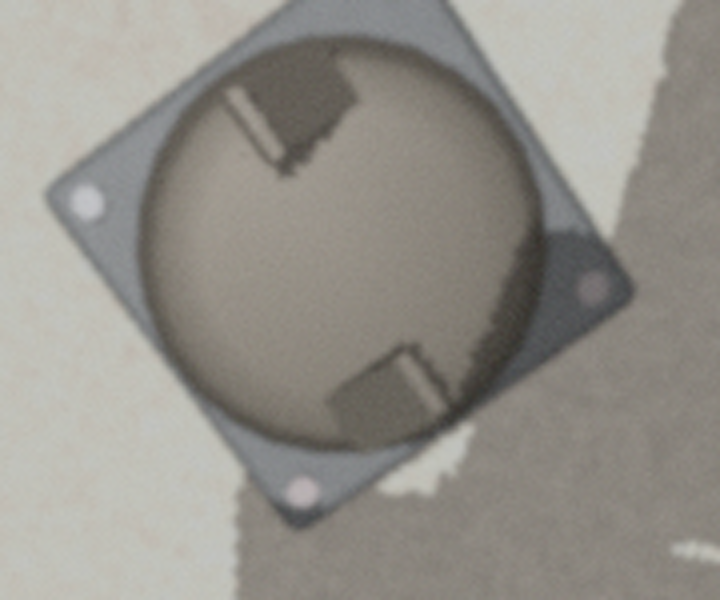

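The head centre is (499.3,-204.9). The fitted radius is 45.9 mm, the flat top is at about 97–98 mm, and the box and fins are at yaw 22°. In the crop the far fin is at (390,390) with its face to the right (+y), which makes it fin a. Fin a's face is at about (528,-193.4). Next I'll move over the centre, turn so tool x is tangential, and come down.

```bash
python3 -m inch '{"hand":[0,0,0,0,0,0,0,0,0,0,0,0,0],"turn":[0,0,0,0.136,0.136,0.136,0.136,0.136,0.136,0.136,0,0,0],"delta_pos":[[2.9,-0.15,1],[2.85,-0.15,1],[0,0,0],[0,0,1],[0,0,1],[0,0,1],[0,0,1],[0,0,1],[0,0,1],[0,0,1],[0,0,0.3],[0,0,0],[0,0,0]]}'
python3 - <<'E'
from h import *
s=env.state(); print(s["eef_pos"],s["tcp_rot"],s["ft_force"],s["joints"])
E
```

```text
t: 6.3
eef_pos: [498.6, -205.2, 199.8]
tcp_rot: [3.141, 0.001, 1.957]
ft_force: [-0.2, -0.0, 0.3]
opening: 0.004
[ 498.58809767 -205.20978113  199.77778931] [3.14102043e+00 5.73388933e-04 1.95680143e+00] [-0.15840757 -0.03360688  0.28027731] [-5.13015630e-01  4.87446856e-01  1.86880684e+00  1.28845158e-04
  7.84534014e-01 -8.99112043e-01]
```

```bash
python3 -m inch '{"hand":[0,0,0,0,0],"turn":[0,0,0,0,0],"delta_pos":[[0.1,0,1.1],[0,0,1.1],[0,0,0.5],[0,0,0],[0,0,0]]}'; python3 -m inch '{"hand":[0,0,0,0],"turn":[0,0,0,0],"delta_pos":[[0,0,0.4],[0,0,0.4],[0,0,0],[0,0,0]]}'
```

```text
t: 6.8
eef_pos: [497.9, -204.1, 171.8]
tcp_rot: [-3.141, -0.001, 1.954]
ft_force: [-0.7, 1.3, 4.9]
opening: 0.005
t: 7.2
eef_pos: [497.9, -204.1, 164.0]
tcp_rot: [-3.141, -0.0, 1.954]
ft_force: [-2.0, 1.0, 5.9]
opening: 0.003
```

```bash
python3 -m inch '{"hand":[0,0,0],"turn":[0,0,0],"delta_pos":[[0,0,0.1],[0,0,0],[0,0,0]]}'; python3 -m inch '{"hand":[0,0,0],"turn":[0,0,0],"delta_pos":[[0,0,0.1],[0,0,0],[0,0,0]]}'
```

```text
t: 7.5
eef_pos: [497.9, -204.1, 163.1]
tcp_rot: [-3.141, -0.0, 1.954]
ft_force: [-1.7, 1.1, 7.1]
opening: 0.005
t: 7.8
eef_pos: [497.9, -204.1, 162.3]
tcp_rot: [-3.142, -0.0, 1.954]
ft_force: [-2.3, 0.7, 9.2]
opening: 0.004
```

```bash
python3 -m inch '{"hand":[0,0,0],"turn":[0,0,0],"delta_pos":[[0,0,0.1],[0,0,0],[0,0,0]]}'; python3 -m inch '{"hand":[0,0,0],"turn":[0,0,0],"delta_pos":[[0,0,0.1],[0,0,0],[0,0,0]]}'
```

```text
t: 8.1
eef_pos: [497.9, -204.1, 162.2]
tcp_rot: [3.141, 0.0, 1.954]
ft_force: [-5.8, 2.4, 20.0]
opening: 0.007
t: 8.4
eef_pos: [497.9, -204.2, 162.1]
tcp_rot: [3.141, 0.001, 1.954]
ft_force: [-7.8, 3.2, 31.5]
opening: 0.003
```

It hit the hard stop (force jumped to 31 N). I'll lift, move beside fin a, and look.

```bash
python3 -m inch '{"hand":[0,0,0,0,0,0,0,0],"turn":[0,0,0,0,0,0,0,0],"delta_pos":[[0,0,-1],[0,0,-1.2],[0,0,-1.4],[0.7,1.6,0],[0.75,1.6,0],[0,0,0],[0,0,0],[0,0,0]]}'
python3 - <<'E'
from h import *
np.set_printoptions(precision=1,suppress=True)
s=env.state(); print(s["t"],s["eef_pos"],s["tcp_rot"],s["ft_force"])
for c in ("wrist","side"):
  im,d,P=cloud(c); cv2.imwrite(f"pics/{c}4.png",im)
  if c=="side": cv2.imwrite("pics/s4c.png",cv2.resize(im[200:310,190:310],None,fx=5,fy=5,interpolation=cv2.INTER_CUBIC))
  m=(np.hypot(P[...,0]-499.3,P[...,1]+205)<21)&(P[...,2]<105)&(P[...,2]>70); print(c,m.sum(),np.median(P[m],0))
E
```

```text
t: 9.2
eef_pos: [521.8, -179.1, 196.1]
tcp_rot: [-3.141, -0.0, 1.954]
ft_force: [0.1, -0.4, 0.4]
opening: 0.007
9.2 [ 521.8 -179.1  196.1] [-3.1 -0.   2. ] [ 0.1 -0.4  0.4]
wrist 927 [ 494.2 -192.8   86.2]
side 199 [ 500.1 -205.3   87.6]
```

View pics/s4c.png

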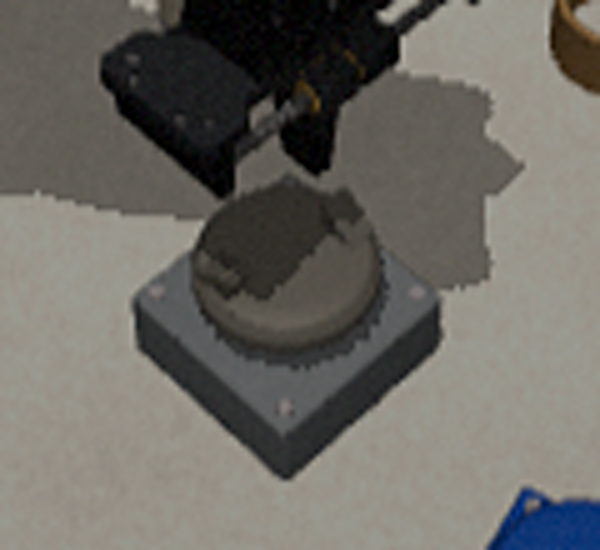

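View pics/wrist4.png

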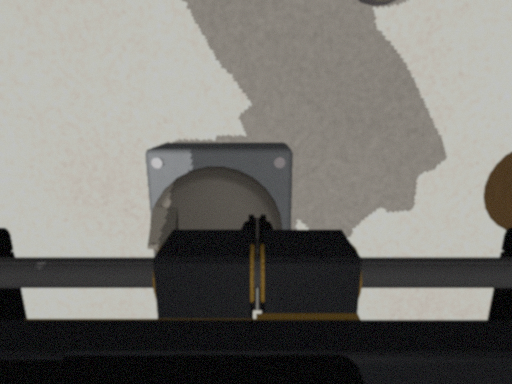

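The side view shows the head latched (flat top ~87 mm) and the finger on the open side of fin a. I'll lower it and push along the arc.

```bash
python3 -m inch '{"hand":[0,0,0,0,0],"turn":[0,0,0,0,0],"delta_pos":[[0,0,1.2],[0,0,1.1],[0,0,0],[-0.5,0,0],[0,0,0]]}'; python3 -m inch '{"hand":[0,0,0,0,0],"turn":[0.1,0.1,0.1,0.1,0],"delta_pos":[[-0.3,0.1,0],[-0.3,0.1,0],[-0.3,0.1,0],[-0.3,0.1,0],[0,0,0]]}'
```

```text
t: 9.8
eef_pos: [524.0, -183.5, 172.9]
tcp_rot: [-3.141, -0.001, 1.953]
ft_force: [-1.5, 4.0, -2.1]
opening: 0.004
t: 10.3
eef_pos: [530.8, -194.0, 173.2]
tcp_rot: [-3.142, -0.001, 1.552]
ft_force: [-0.0, 3.3, -3.8]
opening: 0.004
```

```bash
python3 - <<'E'
from h import *
np.set_printoptions(precision=2,suppress=True)
s=env.state(); print(s["t"],s["eef_pos"],s["tcp_rot"],s["ft_force"],s["moment"])
im,d,P=cloud("side")
cv2.imwrite("pics/s5c.png",cv2.resize(im[200:310,190:310],None,fx=5,fy=5,interpolation=cv2.INTER_CUBIC))
E
```

```text
10.3 [ 530.82 -193.96  173.23] [-3.14 -0.    1.55] [-0.04  3.31 -3.82] [ 0.54  0.03 -0.03]
```

View pics/s5c.png

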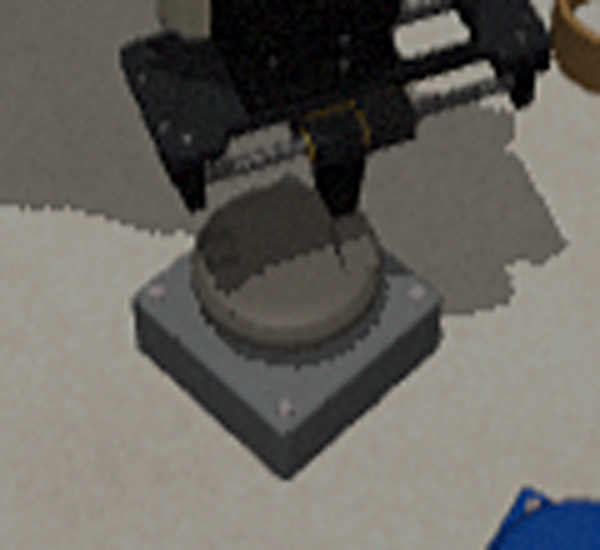

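The head is turning with the finger: fin a has moved to about (355,230), with 3 N on the finger. I'll continue past the release.

```bash
python3 -m inch '{"hand":[0,0,0,0,0],"turn":[0.1,0.1,0.1,0,0],"delta_pos":[[-0.3,0.1,0],[-0.3,0.1,0],[-0.3,0.1,0],[0,0,0],[0,0,0]]}'
python3 - <<'E'
from h import *
np.set_printoptions(precision=2,suppress=True)
s=env.state(); print(s["t"],s["eef_pos"],s["tcp_rot"],s["ft_force"],s["moment"])
im,d,P=cloud("side")
m=(np.hypot(P[...,0]-499.3,P[...,1]+205)<21)&(P[...,2]<105)&(P[...,2]>70); print(m.sum(),np.median(P[m],0))
cv2.imwrite("pics/s6c.png",cv2.resize(im[200:310,190:310],None,fx=5,fy=5,interpolation=cv2.INTER_CUBIC))
E
```

```text
t: 10.85
eef_pos: [532.8, -203.3, 173.7]
tcp_rot: [3.141, 0.0, 1.258]
ft_force: [-0.6, 3.2, 4.3]
opening: 0.007
10.85 [ 532.76 -203.26  173.66] [3.14 0.   1.26] [-0.61  3.25  4.26] [0.51 0.21 0.02]
202 [ 499.26 -204.38   93.39]
```

View pics/s6c.png

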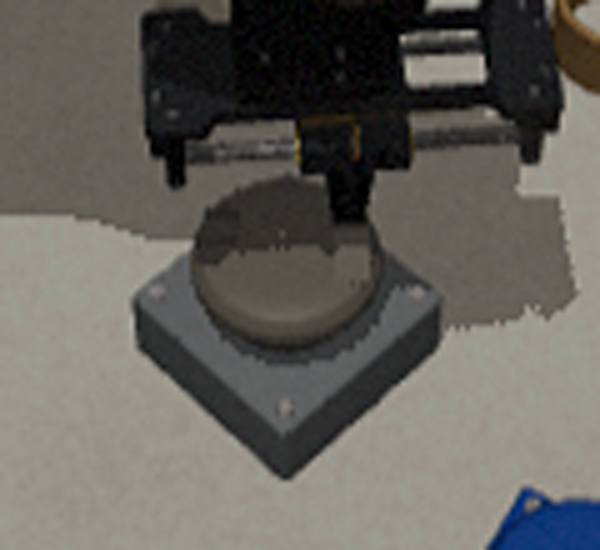

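The latch has let go and the head now rests under the fingertip (top ~94 mm). I'll lift clear.

```bash
python3 -m inch '{"hand":[0,0,0,0,0,0,0],"turn":[0,0,0,0,0,0,0],"delta_pos":[[0,0,-1],[0,0,-2],[0,0,-3],[0,0,-3],[0,0,0],[0,0,0],[0,0,0]]}'
python3 - <<'E'
from h import *
np.set_printoptions(precision=2,suppress=True)
s=env.state(); print(s["t"],s["eef_pos"],s["tcp_rot"],s["ft_force"],s["moment"])
im,d,P=cloud("side")
m=(np.hypot(P[...,0]-499.3,P[...,1]+205)<21)&(P[...,2]<105)&(P[...,2]>70); print(m.sum(),np.median(P[m],0))
cv2.imwrite("pics/s7c.png",cv2.resize(im[130:320,190:330],None,fx=4,fy=3,interpolation=cv2.INTER_CUBIC))
im,d,P=cloud("top")
Q=P[(abs(P[...,0]-560)<75)&(abs(P[...,1]-148)<75)]
T=Q[(Q[:,2]>63)&(Q[:,2]<80)]; print("btn",cv2.minEnclosingCircle(T[:,:2].astype(np.float32)),T.mean(0),np.median(T[T[:,2]>69],0))
B=Q[(Q[:,2]>44)&(Q[:,2]<56)]; print(cv2.minAreaRect(B[:,:2].astype(np.float32)))
E
```

```text
t: 11.6
eef_pos: [532.4, -203.3, 262.5]
tcp_rot: [-3.141, -0.0, 1.254]
ft_force: [0.5, -0.1, -0.5]
opening: 0.007
11.6 [ 532.36 -203.3   262.54] [-3.14 -0.    1.25] [ 0.55 -0.11 -0.46] [-0.12  0.08 -0.03]
200 [ 499.69 -205.35   98.72]
btn ((562.286865234375, 149.94700622558594), 27.467838287353516) [562.74 149.49  69.96] [562.99 150.77  71.81]
((562.2647094726562, 150.25714111328125), (90.13719940185547, 89.70167541503906), 15.482063293457031)
```

View pics/s7c.png

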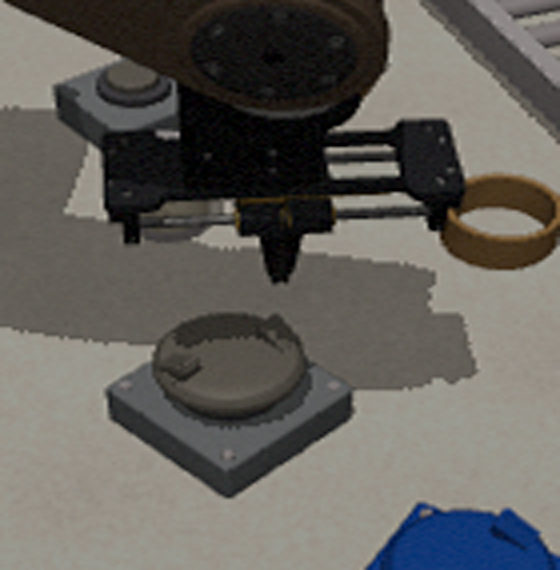

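The head is out (98.7 mm) and turned back. Restart is at (562.5,150.2), top 72 mm.

```bash
python3 -m inch '{"hand":[0,0,0,0,0,0,0,0,0,0,0],"turn":[0,0,0,0,0,0,0,0,0,0,0],"delta_pos":[[4.3,-1,0],[4.3,-1,0],[4.3,-1,0],[4.3,-1,0],[4.3,-1,0],[4.3,-1,0],[4.3,-1,0],[4.3,-1,0],[0,0,0],[0,0,0],[0,0,0]]}'
```

```text
t: 12.8
eef_pos: [563.8, 147.7, 262.7]
tcp_rot: [-3.141, 0.0, 1.253]
ft_force: [0.3, 0.1, -0.8]
opening: 0.004
```

```bash
python3 -m inch '{"hand":[0,0,0,0,0,0],"turn":[0,0,0,0,0,0],"delta_pos":[[0.2,-0.2,3],[0,0,3],[0,0,3],[0,0,1.8],[0,0,0],[0,0,0]]}'; python3 -m inch '{"hand":[0,0,0,0],"turn":[0,0,0,0],"delta_pos":[[0,0,0.3],[0,0,0.25],[0,0,0],[0,0,0]]}'
```

```text
t: 13.4
eef_pos: [562.9, 150.1, 155.6]
tcp_rot: [-3.141, 0.0, 1.252]
ft_force: [-0.1, 0.2, 0.4]
opening: -0.001
t: 13.8
eef_pos: [562.7, 151.0, 150.1]
tcp_rot: [3.141, -0.0, 1.254]
ft_force: [0.3, -0.4, -0.6]
opening: 0.007
```

```bash
python3 -m inch '{"hand":[0,0,0,0],"turn":[0,0,0,0],"delta_pos":[[0,0,0.3],[0,0,0.25],[0,0,0],[0,0,0]]}'; python3 -m inch '{"hand":[0,0,0],"turn":[0,0,0],"delta_pos":[[0,0,0.1],[0,0,0],[0,0,0]]}';  python3 -m inch '{"hand":[0,0,0],"turn":[0,0,0],"delta_pos":[[0,0,0.1],[0,0,0],[0,0,0]]}'
```

```text
t: 14.2
eef_pos: [562.8, 151.1, 144.4]
tcp_rot: [3.141, -0.0, 1.254]
ft_force: [0.2, 0.7, 4.6]
opening: 0.006
t: 14.5
eef_pos: [562.8, 151.1, 143.8]
tcp_rot: [3.141, -0.0, 1.254]
ft_force: [-0.4, 0.9, 9.4]
opening: 0.003
t: 14.8
eef_pos: [562.8, 151.1, 143.7]
tcp_rot: [3.14, -0.001, 1.254]
ft_force: [-4.3, -0.1, 18.7]
opening: -0.002
```

It bottomed out (143.7 mm TCP, 18.7 N). I'll raise the arm and check everything.

```bash
python3 -m inch '{"hand":[0,0,0,0,0,0,0],"turn":[0,0,0,0,0,0,0],"delta_pos":[[0,0,-2],[0,0,-4],[0,0,-4],[0,0,-4],[0,0,0],[0,0,0],[0,0,0]]}'
python3 - <<'E'
from h import *
np.set_printoptions(precision=2,suppress=True)
s=env.state(); print(s["t"],s["eef_pos"],s["ft_force"])
im,d,P=cloud("side"); cv2.imwrite("pics/s8.png",im)
m=(np.hypot(P[...,0]-499.3,P[...,1]+205)<21)&(P[...,2]<105)&(P[...,2]>70); print("stop",m.sum(),np.median(P[m],0))
m=(np.hypot(P[...,0]-562.5,P[...,1]-150)<15)&(P[...,2]<80)&(P[...,2]>60); print("rst",m.sum(),np.median(P[m],0))
im,d,P=cloud("top"); cv2.imwrite("pics/t8.png",im)
for n,(a,b,e,f) in dict(tin=(190,230,205,245),carton=(150,200,140,190),tape=(230,275,140,180)).items():
    Q=P[e:f,a:b].reshape(-1,3); Q=Q[(Q[:,2]>15)&(Q[:,2]<110)]; print(n,Q.mean(0))
E
```

```text
t: 15.5
eef_pos: [562.1, 150.9, 280.8]
tcp_rot: [-3.139, 0.001, 1.254]
ft_force: [0.3, 0.6, -1.2]
opening: 0.0
15.5 [562.09 150.93 280.8 ] [ 0.33  0.57 -1.24]
stop 204 [ 499.96 -204.84   99.01]
rst 62 [561.35 149.93  72.71]
tin [534.79  16.22  86.34]
carton [726.05 140.72  37.71]
tape [748.79 -88.92  36.54]
```

View pics/s8.png

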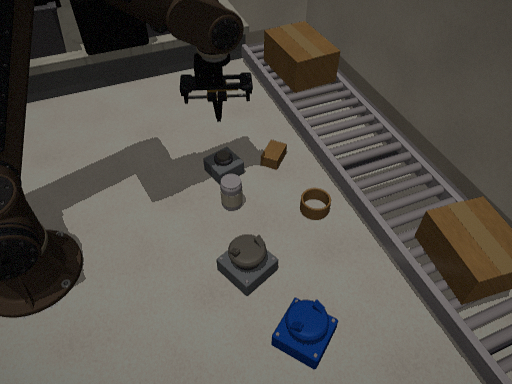

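Everything stands as it did at the start. The head is out at (248,250), and the arm is clear above restart at (222,158).

```bash
python3 -c "
from cell import ticket
print(ticket.job_done())"
```

```text
the job is handed in; nothing more can be done
None
```

The job is handed in after about 15.6 s of robot time; it reported no verdict. I pressed the mushroom head in until it latched. I then pushed fin a clockwise through about 0.7 rad until the latch let go and the head came up. Last, I pressed restart to its stop and released it.

- **Stop button:** the press reached the hard stop (TCP 162.1 mm, 31 N), and the head stayed down with its top at about 87 mm. After the twist it sprang up to the fingertip, and came fully out once I lifted. At the end its top measured 99 mm and the fins looked back at rest. I judged the turn by eye from the picture, not as a measured angle.
- **Restart button:** it bottomed out at about 6 mm of travel with 18.7 N. Afterwards its top measured 72.7 mm, so it is out again.
- **Loose items:** the tin and tape roll read within 0.6 mm of their first positions. The carton read about 3 mm off, probably because the arm partly covered it in the top view; I did not confirm that. It is well inside the 25 mm limit.
- **Arm at hand-in:** closed gripper well clear, about 130 mm above the restart button, touching nothing.

One early camera move went the wrong way and put the head under the fingers. I corrected it before touching anything.

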